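# Press the access cover's push-pin fasteners home, crosswise

## Task

Fasten the access cover by pressing the pins of its four push-pin fasteners fully home with a fingertip, one at a time and gently, crosswise so that the cover seats evenly: first the one at the cut-off corner, then the one diagonally opposite it, then the one at the other end of the cut-off corner's long side, and last the fourth. Only press the pins: do not pull them, and leave the socket and the tin on the cover and everything else on the bench where it is.

Things in the scene. Friction and masses are not known exactly. Their poses are not given: they have to be found in the camera images.
- panel: Workpiece, fixed to the bench: green-primed sheet-metal skin 290 x 220 mm on stringers and a 300 x 230 mm plywood board, skin top 45 mm above the bench, with small flat skin rivets round its edge. Origin: centre of the underside, on the bench; x along the long side, z up. It may be turned any way round.
- cover (a point): Centre of the top of the bare aluminium access cover on the skin: 230 (panel x) x 164 x 3 mm, top 48 mm above the bench. Its +x +y corner is cut off at 45 degrees (42 mm legs), the other three are square. Near each corner sits a plastic fastener: black flange 26 mm across, 3 mm high (top 51 mm above the bench), with a grey central pin 13 mm across standing proud.
- pin_cut_top (a point): Centre of the flat top of the fastener pin at the cover's cut-off corner, at x +82, y +50 mm of the panel's frame. The pin moves straight down; its top stands 6 to 7.5 mm above its flange at the start and 0.5 mm above it when fully home (51.5 mm above the bench).
- pin_opposite_top (a point): Centre of the flat top of the fastener pin diagonally across from the cut-off corner, at x -90, y -58 mm of the panel's frame. The pin moves straight down; its top stands 6 to 7.5 mm above its flange at the start and 0.5 mm above it when fully home (51.5 mm above the bench).
- pin_third_top (a point): Centre of the flat top of the fastener pin at the other end of the long side that ends at the cut-off corner, at x -90, y +58 mm of the panel's frame. The pin moves straight down; its top stands 6 to 7.5 mm above its flange at the start and 0.5 mm above it when fully home (51.5 mm above the bench).
- pin_last_top (a point): Centre of the flat top of the fastener pin at the other end of the short side that ends at the cut-off corner, at x +90, y -58 mm of the panel's frame. The pin moves straight down; its top stands 6 to 7.5 mm above its flange at the start and 0.5 mm above it when fully home (51.5 mm above the bench).
- pin_cut (a joint): How far the pin at the cover's cut-off corner, at x +82, y +50 mm of the panel's frame is pressed in, m: 0 to 0.0015 at the start, 0.007 fully home on a hard stop, negative if pulled up. Friction of about 5 N resists it and holds it wherever it is left; past the stop, over 40 N would dent the cover.
- pin_opposite (a joint): How far the pin diagonally across from the cut-off corner, at x -90, y -58 mm of the panel's frame is pressed in, m: 0 to 0.0015 at the start, 0.007 fully home on a hard stop, negative if pulled up. Friction of about 5 N resists it and holds it wherever it is left; past the stop, over 40 N would dent the cover.
- pin_third (a joint): How far the pin at the other end of the long side that ends at the cut-off corner, at x -90, y +58 mm of the panel's frame is pressed in, m: 0 to 0.0015 at the start, 0.007 fully home on a hard stop, negative if pulled up. Friction of about 5 N resists it and holds it wherever it is left; past the stop, over 40 N would dent the cover.
- pin_last (a joint): How far the pin at the other end of the short side that ends at the cut-off corner, at x +90, y -58 mm of the panel's frame is pressed in, m: 0 to 0.0015 at the start, 0.007 fully home on a hard stop, negative if pulled up. Friction of about 5 N resists it and holds it wherever it is left; past the stop, over 40 N would dent the cover.
- socket: Loose steel hex socket standing on the middle of the cover, 26 mm across, 30 mm high; origin at the centre of its foot. Bystander.
- tin: Loose flat round grey tin standing on the middle of the cover, 40 mm across, 23 mm high; origin at the centre of its foot. Bystander.
- drill: Loose air drill lying on its side on the bench, about 200 x 170 mm, 44 mm high; barrel along its x, grip to its -y; origin under the barrel. Bystander.
- caliper: Loose digital caliper lying flat, 235 mm long, 14 mm high; origin under the middle of its beam. Bystander.
- hammer: Loose hammer lying on the bench, 270 mm long along its x, head to +x. Bystander.
- screwdriver: Loose screwdriver lying on the bench, 200 mm long along its x, blade to +x. Bystander.
- jar: Loose closed jar standing on the bench, 64 mm across, 75 mm high; origin at the centre of its foot. Bystander.

How it is judged (in metres and radians):
On the way, in this order (a step that is already met when the one before it is completed fails the run):
1. the pin at the cut-off corner is pressed home (value of joint pin_cut above 0.0055 m), for 0.1 s.
2. then the pin diagonally opposite (value of joint pin_opposite above 0.0055 m), for 0.1 s.
3. then the pin at the other end of the cut-off corner's long side (value of joint pin_third above 0.0055 m), for 0.1 s.
4. last, the fourth pin (value of joint pin_last above 0.0055 m), for 0.1 s.
At the end, for the whole second after the job is handed in: All four pins are pressed in by more than 5.5 of their 7 mm, and every bystander is within 20 mm of where it was at the start; socket, tin and jar still stand upright (value of joint each of pin_cut, pin_opposite, pin_third, pin_last above 0.0055 m and distance of each of socket, tin, drill, caliper, hammer, screwdriver, jar from where it was at the start of the episode below 0.02 m and angle between each of socket, tin, jar's own z axis and vertical below 0.2 rad); the robot touches nothing.
It fails at once if a pin is pressed before the pin that comes before it in the order is home ((value of joint pin_opposite above 0.003 m and value of joint pin_cut below 0.0055 m) or (value of joint pin_third above 0.003 m and value of joint pin_opposite below 0.0055 m) or (value of joint pin_last above 0.003 m and value of joint pin_third below 0.0055 m)).
It fails at once if the panel or a pin is pressed harder than 40 N (contact force between any of the fingers, the arm and panel above 40 N).
It fails at once if a pin is pulled up by more than 2 mm (value of joint any of pin_cut, pin_opposite, pin_third, pin_last below -0.002 m).
It fails at once if a bystander is lifted, or pushed more than 20 mm (distance of any of socket, tin, drill, caliper, hammer, screwdriver, jar from where it was at the start of the episode above 0.02 m).
It also fails if it takes over 51 s, if anything falls off the work surface, if the arm or the gripper's body presses on something with over 40 N, if the wrist force passes 120 N, or if a joint passes its speed limit or range.

## Robot

A 6-joint arm with a two-finger parallel gripper is mounted at the origin on the work surface. World frame = base frame: x ahead of the robot, y to its left, z up, the work surface at z = 0. Lengths are in mm, angles in degrees, forces in N, time in s.
With the tool pointing down it reaches from about 350 to 850 mm from the base axis. Payload 8.1 kg.
Tool frame: the origin (TCP) lies midway between the tips of the shut fingers; the grasp point (between the pads) lies 19 mm behind it (r.pinch_z is the distance from the TCP to the grasp point, in mm); z points along the fingers, y is the line along which they close (so a half turn about z gives the same grasp; the last joint's range is limited). The gripper opens to 85 mm and grips with 20 to 120 N. Pads are 22 mm wide; open, the fingers measure 114 mm over their backs; the gripper's body (76 mm by 85 mm) begins 54 mm behind the grasp point. The pads swing forward as they close: fully open they stand 13 mm farther back than shut.
Start: joints at [62.086, 7.471, 85.268, -0, 87.261, -4.893], TCP at [234.625, 552.229, 231.292] pointing down, gripper open.
Joint ranges: [-169.43, 169.43], [-51.17, 129.36], [1.28, 143.12], [-76.62, 256.62], [0, 156.53], [-152.29, 152.29]. Speed limits (degrees/s): [136.94, 136.94, 159.86, 180, 180, 180].

## Interface

Orientations are given as [roll, pitch, yaw] about the fixed x, y, z axes, in that order (R = Rz(yaw) Ry(pitch) Rx(roll)).
In Python, from bench import r gives the robot as it stands.
- The arm moves only by the shell command python3 -m jog 'ROWS' [OPENING] [FORCE]. ROWS is JSON, one flat list of numbers, 6 for each row, row after row: the shift along the tool's x, y, z in m, then the turn, a rotation vector about the tool's x, y, z in rad. A call has 1 to 8 rows; each row is the pose to reach, as a shift and turn from the pose commanded when the call began, along the tool's axes at that moment; what a row does not reach only later rows make up. A row lasts 1/8 s, in which the tool goes at most 62.5 mm and 10.7 degrees, less where a joint would pass 70% of its speed; a pose out of reach is approached as far as the arm can. A call with a gripper value outside its range is refused whole. OPENING is the opening, from -1 (shut) to 1 (fully open), set as the call begins (- or left out, the last holds). The fingers move at their own pace and stop on an object; FORCE is the grip in N (left out, the last holds). Time passes only in rows, so rows that repeat a pose let the fingers close. It gives the time, the measured TCP pose, the force, the opening and the grip force at its end, in the units of the state.
- r.sense(): the state, without advancing time (a new reading comes with each control period).
- r.snapshot(name): name is "scene" or "top" or "wrist"; returns a dict with "pixels" (384x512x3 uint8, red, green, blue), "range_z" (384x512 float32, mm along the optical axis (not along the pixel's ray), 0 where there is no reading), "K" (3x3 intrinsics, pixels), "rvec" (rotation vector, rad) and "tvec" (3), from world to camera coordinates, as OpenCV has them. Camera axes: x right, y down, z forward; pixel columns grow to the right and rows downward; lengths in mm; the calibration is good to about 2 mm. A picture is of the moment at which its call begins.
- r.hand_in(): hands the job in; it is judged then, once.
Trained networks look in a picture, given as the dict that the camera call returned (one of the last four; its "shot" number tells which), for a name from the list of things; names that differ only in an ending like _2 or _b are one class to them, and where a whole thing is asked for, a point or a joint stands for the part that bears it (a point fixed in the world has none). Each returns a list of dicts, best first, with "score" (0 to 1); they miss things now and then, are a little off and sometimes report something else, mostly with a low value. They report only what shows in the picture. A call takes as long as a camera call.
- r.look_for(picture, target): "bbox" ([left, top, right, bottom] in pixels, round what is visible of it).
- r.outline_of(picture, target): "region" (384x512 bool, what is visible of it) and "bbox" ([left, top, right, bottom] in pixels, round what is visible of it).
The state is a dict: "time": time; "joint_pos": joint angles; "qd": joint speeds; "joint_efforts": joint torques, N m; "tool_pos": TCP position; "tcp_rot": TCP orientation; "ft_force": force on the tool from outside, world axes, zero at the start; "wrist_torque": the same for the moment, N m; "finger_gap": finger opening in mm; "grip_force": force on a finger pad.
Only numpy, scipy, OpenCV 4.12 (cv2) and the standard library are available. Lean on these libraries where they do the work, as an engineer would, in place of code of your own. Each camera call takes 0.05 s, during which the arm holds its last target. There are 200 camera calls.

## Working session

There is one attempt and no reset: what is moved stays moved. The work goes in short steps, Python scripts to look and compute and a shell command to move; the robot and the scene stay as the last step left them, time stands still between calls to the robot, and variables do not carry over. Pictures are saved under pics/ and viewed, at most 10 in all, crops included, and the job is handed in when it is done.

```bash
mkdir -p pics; ls; python3 - <<'E'
from bench import r
import cv2,numpy as np
s=r.sense();print(s['time'],s['tool_pos'],s['tcp_rot'],s['ft_force'],s['finger_gap'])
for n in("top","scene"):
    p=r.snapshot(n);cv2.imwrite(f"pics/{n}0.png",p["pixels"][:,:,::-1]);np.savez(f"{n}.npz",**{k:p[k] for k in("pixels","range_z","K","rvec","tvec")})
E
```

```text
pics
0.0 [234.34074191 551.75884516 230.26400911] [-1.79896769e+02 -8.80874641e-03  1.56981432e+02] [ 0.9045553  -0.44492184  0.5409174 ] 85.32116638769311
```

View pics/top0.png

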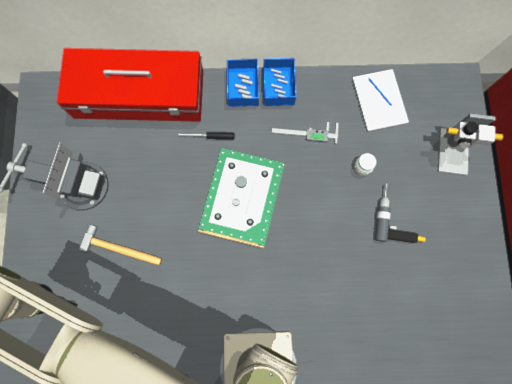

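View pics/scene0.png

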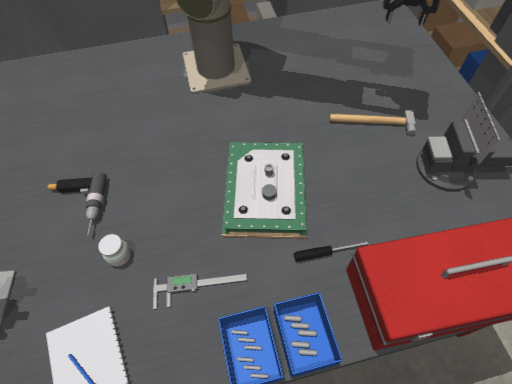

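The top view shows the panel at about (242,197), and the scene view shows it at about (267,188). In the scene view the cut corner looks to be the upper-left one, with its pin near (249,158). Next I'll locate the fasteners numerically.

```bash
cat > h.py <<'E'
import cv2,numpy as np
def cam(p):
    R=cv2.Rodrigues(np.array(p["rvec"],float))[0];return R,np.array(p["tvec"],float).ravel(),np.array(p["K"],float)
def toplane(p,uv,z):
    R,t,K=cam(p);d=R.T@np.linalg.solve(K,[uv[0],uv[1],1]);c=-R.T@t;s=(z-c[2])/d[2];return c+s*d
def proj(p,X):
    R,t,K=cam(p);return cv2.projectPoints(np.float64(X).reshape(-1,1,3),R@np.eye(3) if 0 else cv2.Rodrigues(R)[0],t,K,None)[0].reshape(-1,2)
E
python3 - <<'E'
from h import *
for n,box in(("top",(195,145,290,250)),("scene",(215,135,315,245))):
    p=np.load(n+".npz");g=p["pixels"].max(2);m=np.zeros_like(g);a,b,c,d=box
    m[b:d,a:c]=(g[b:d,a:c]<60)
    _,_,st,ce=cv2.connectedComponentsWithStats(m)
    for s,q in zip(st[1:],ce[1:]):
        if 8<s[4]<150: print(n,s[4],q.round(1),toplane(p,q,51).round(0))
    im=cv2.resize(p["pixels"][b:d,a:c],None,fx=5,fy=5,interpolation=cv2.INTER_CUBIC)
    cv2.imwrite(f"pics/{n}crop.png",im[:,:,::-1])
E
```

```text
scene 19 [285.2 156.9] [489. 121.  51.]
scene 16 [248.3 158.8] [469.  15.  51.]
scene 23 [269.1 196.9] [609.  41.  51.]
scene 23 [243.2 210.3] [633. -37.  51.]
scene 26 [285.8 211. ] [663.  73.  51.]
scene 29 [251.1 229.3] [693. -30.  51.]
scene 21 [294.4 230.4] [723.  78.  51.]
```

View pics/scenecrop.png

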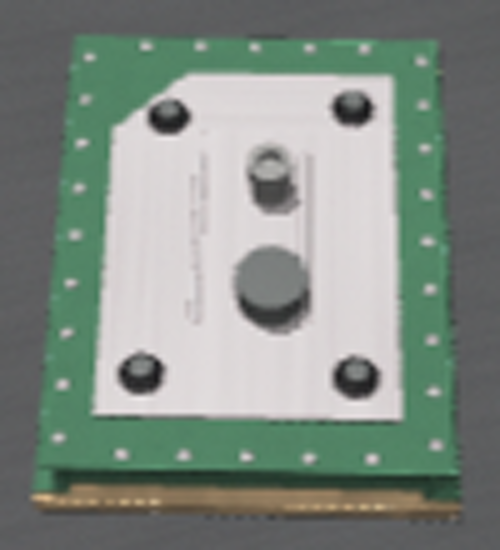

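In the scene crop the cut corner is upper left. That gives cut ≈ (469,15), opposite ≈ (663,73), third ≈ (633,-37) and last ≈ (489,121), and the spacings match the drawing. I'll move above the panel with the fingers shut and look with the wrist camera.

```bash
python3 -m jog '[-0.06,-0.04,-0.01,0,0,0,-0.11,-0.07,-0.02,0,0,0,-0.16,-0.11,-0.03,0,0,0,-0.21,-0.14,-0.04,0,0,0,-0.26,-0.17,-0.05,0,0,0,-0.31,-0.21,-0.06,0,0,0,-0.36,-0.24,-0.07,0,0,0,-0.4,-0.27,-0.08,0,0,0]' -1 40
python3 -m jog '[-0.05,-0.03,0,0,0,0,-0.08,-0.06,0,0,0,0,-0.1,-0.07,0,0,0,0,-0.1,-0.07,0,0,0,0]'
python3 - <<'E'
from bench import r
from h import *
s=r.sense();print(s['time'],s['tool_pos'],s['tcp_rot'],s['ft_force'],s['finger_gap'])
p=r.snapshot("wrist");cv2.imwrite("pics/w1.png",p["pixels"][:,:,::-1])
np.savez("w1.npz",**{k:p[k] for k in("pixels","range_z","K","rvec","tvec")})
R,t,K=cam(p);print(-R.T@t,R,K[0])
print(proj(p,[[469,15,51],[663,73,51],[633,-37,51],[489,121,51]]))
E
```

```text
time: 1.1
tool_pos: [498.0, 145.1, 311.2]
tcp_rot: [-180.0, -0.0, 156.9]
ft_force: [1.3, 0.9, -0.1]
finger_gap: 0.2
grip_force: 0.0
time: 1.6
tool_pos: [562.2, 43.0, 310.6]
tcp_rot: [-180.0, -0.1, 156.9]
ft_force: [0.9, -0.6, -0.3]
finger_gap: -0.2
grip_force: 0.0
1.6 [562.20381637  43.0342396  310.58139774] [-1.79985293e+02 -6.78311482e-02  1.56871696e+02] [ 0.87279497 -0.63514185 -0.28897076] -0.24043433054267124
[488.98863716  73.79182509 454.39578231] [[ 0.39349173  0.9193275  -0.00109647]
 [ 0.87461583 -0.37398622  0.30851492]
 [ 0.28321619 -0.12235706 -0.95121887]] [306.54576869   0.         254.36425949]
[[205.45064121  94.28054539]
 [302.6265008  209.56794993]
 [223.05303589 219.76987074]
 [289.9276051   74.46990783]]
```

View pics/w1.png

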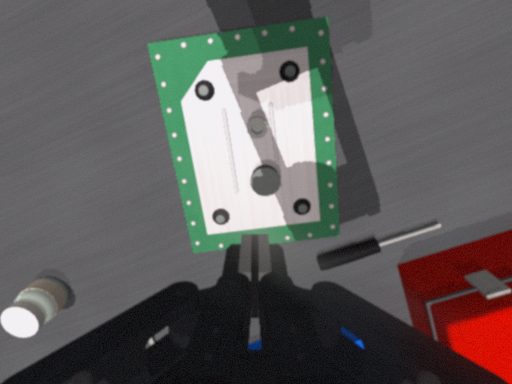

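The wrist view shows all four fasteners: cut (204,90), last (289,71), opposite (302,206) and third (221,216). Now I'll fit the panel pose.

```bash
cat > fit.py <<'E'
from h import *
M=np.array([[82,50],[-90,-58],[-90,58],[90,-58]],float)
def run(p,seeds,h=10,zt=57.7):
    g=cv2.cvtColor(p["pixels"],cv2.COLOR_RGB2GRAY);W=[]
    for (u,v) in seeds:
        S=8;a,b=u-14,v-14
        c=cv2.resize(g[b:b+29,a:a+29],None,fx=S,fy=S,interpolation=cv2.INTER_CUBIC)
        d=(c<55).astype(np.uint8)
        _,lab,st,ce=cv2.connectedComponentsWithStats(d)
        i=1+np.argmax(st[1:,4]);cn=max(cv2.findContours((lab==i).astype(np.uint8),0,1)[0],key=cv2.contourArea)
        hull=np.zeros_like(d);cv2.fillPoly(hull,[cn],1)
        pin=((hull==1)&(c>=70)).astype(np.uint8)
        _,lab,st,ce=cv2.connectedComponentsWithStats(pin);k=1+np.argmax(st[1:,4])
        f=lambda q:(np.array(q)+.5)/S-.5+[a,b]
        mm=cv2.moments(cn);fl=f([mm['m10']/mm['m00'],mm['m01']/mm['m00']]);pt=f(ce[k])
        W.append((toplane(p,pt,zt)[:2],toplane(p,fl,51)[:2]));print(pt.round(1),fl.round(1),st[k,4]/64,W[-1][0].round(1),W[-1][1].round(1))
    for j in(0,1):
        w=np.array([x[j] for x in W]);mc=M.mean(0);U,_,Vt=np.linalg.svd((M-mc).T@(w-w.mean(0)));R=(U@np.diag([1,np.linalg.det(U@Vt)])@Vt).T
        F=(M-mc)@R.T+w.mean(0);print("fit",F.round(1).tolist(),"res",np.linalg.norm(F-w,axis=1).round(1),np.degrees(np.arctan2(R[1,0],R[0,0])))
E
python3 - <<'E'
from fit import *
p=np.load("w1.npz");run(p,[(204,90),(302,206),(221,216),(289,71)])
d=p["range_z"];R,t,K=cam(p)
for u,v in [(204,90),(302,206),(221,216),(289,71),(200,130),(265,215)]:
    z=d[v-1:v+2,u-1:u+2].mean();X=R.T@(np.linalg.solve(K,[u,v,1])*z-t);print(X.round(1))
E
```

```text
Traceback (most recent call last):
  File "fit.py", line 13, in run
    _,lab,st,ce=cv2.connectedComponentsWithStats(pin);k=1+np.argmax(st[1:,4])
                                                          ~~~~~~~~~^^^^^^^^^^
ValueError: attempt to get argmax of an empty sequence
```

```bash
sed -i 's/cv2.fillPoly(hull,\[cn\],1)/cn=cv2.convexHull(cn);cv2.fillPoly(hull,[cn],1);th=cv2.threshold(c[hull==1],0,255,cv2.THRESH_OTSU)[0];hull=cv2.erode(hull,np.ones((25,25)))/; s/c>=70/c>=th/' fit.py
python3 - <<'E'
from fit import *
p=np.load("w1.npz");run(p,[(204,90),(302,206),(221,216),(289,71)])
d=p["range_z"];R,t,K=cam(p)
for u,v in [(204,90),(302,206),(221,216),(289,71),(200,130),(265,215)]:
    z=d[v-1:v+2,u-1:u+2].mean();X=R.T@(np.linalg.solve(K,[u,v,1])*z-t);print(X.round(1))
E
```

```text
[203.   90.2] [204.4  90.6] 82.375 [463.9  15.3] [464.5  15.7]
[302.1 207.5] [301.5 206. ] 54.578125 [656.9  73.4] [657.4  73.4]Traceback (most recent call last):
  File "<stdin>", line 2, in <module>
  File "fit.py", line 10, in run
    i=1+np.argmax(st[1:,4]);cn=max(cv2.findContours((lab==i).astype(np.uint8),0,1)[0],key=cv2.contourArea)
        ~~~~~~~~~^^^^^^^^^^
    return _wrapfunc(a, 'argmax', axis=axis, out=out, **kwds)
    return bound(*args, **kwds)
ValueError: attempt to get argmax of an empty sequence
```

```bash
sed -i 's/c<55/c<T/; s/h=10/T=75/' fit.py
python3 - <<'E'
from fit import *
p=np.load("w1.npz")
g=cv2.cvtColor(p["pixels"],cv2.COLOR_RGB2GRAY);print(g[207:227:2,210:234:2])
run(p,[(204,90),(302,206),(221,216),(289,71)],75)
d=p["range_z"];R,t,K=cam(p)
for u,v in [(204,90),(302,206),(221,216),(289,71),(200,130),(265,215)]:
    z=d[v-1:v+2,u-1:u+2].mean();X=R.T@(np.linalg.solve(K,[u,v,1])*z-t);print(X.round(1))
E
```

```text
[[237 238 237 235 232 231 228 231 236 238 236 237]
 [237 239 227 182 131 108 115 156 223 238 237 238]
 [236 233 148  80  75  71  73  82 123 213 237 238]
 [235 194  78  65  72  75  76  76  74 142 232 237]
 [234 156  63  75 114 126 105  79  72  99 225 237]
 [233 159  62 114 150 153 147 100  69  94 222 237]
 [236 199  79 129 149 148 146 117  69 118 225 236]
 [235 230 162 104 136 141 136  96  85 181 236 237]
 [236 237 232 171 125 111 107 125 198 229 237 236]
 [236 236 238 236 224 213 216 225 235 234 235 237]]
[202.9  89.9] [204.2  90. ] 88.8125 [463.4  15.4] [463.8  15.8]
[302.1 207.8] [301.5 206.2] 63.515625 [657.4  73.3] [657.5  73.4]Traceback (most recent call last):
  File "<stdin>", line 4, in <module>
  File "fit.py", line 13, in run
    _,lab,st,ce=cv2.connectedComponentsWithStats(pin);k=1+np.argmax(st[1:,4])
                                                          ~~~~~~~~~^^^^^^^^^^
    return _wrapfunc(a, 'argmax', axis=axis, out=out, **kwds)
    return bound(*args, **kwds)
ValueError: attempt to get argmax of an empty sequence
```

```bash

python3 - <<'E'
from fit import *
p=np.load("w1.npz")
try: run(p,[(204,90),(302,206),(221,216),(289,71)],100)
except Exception as e: print(e)
d=p["range_z"];R,t,K=cam(p)
for u,v in [(203,90),(302,207),(221,217),(290,71),(200,130),(265,215)]:
    z=d[v-1:v+2,u-1:u+2].mean();X=R.T@(np.linalg.solve(K,[u,v,1])*z-t);print(X.round(1))
E
```

```text
[202.9  89.9] [204.2  90. ] 86.828125 [463.4  15.4] [463.8  15.8]
[302.2 208.1] [301.5 206.1] 64.234375 [657.8  73.3] [657.5  73.4]
[220.1 217.7] [220.5 215.9] 40.890625 [626.1 -37.6] [626.2 -37.8]
[289.8  70.6] [288.8  70.4] 91.5625 [484.9 121.7] [484.1 121.4]
fit [[463.2, 15.7], [657.9, 73.5], [626.7, -38.3], [484.5, 121.9]] res [0.4 0.2 0.9 0.5] 164.40714171480352
fit [[463.1, 15.5], [657.7, 73.6], [626.7, -38.1], [484.2, 121.7]] res [0.7 0.3 0.6 0.3] 164.49760704585188
[463.7  15.6  58.8]
[656.3  73.5  57.4]
[625.2 -35.7  59. ]
[485.4 121.5  59.7]
[506.2 -11.3  49.4]
[650.5  20.7  49.1]
```

The fit residuals are under 1 mm, and the depth readings put the pin tops at about 57–60 mm and the cover at about 49 mm, as expected. I'll approach the cut pin first.

```bash
python3 -m jog '[0.04,-0.032,0.02,0,0,0,0.08,-0.064,0.04,0,0,0,0.08,-0.064,0.1,0,0,0,0.08,-0.064,0.15,0,0,0,0.08,-0.064,0.2,0,0,0,0.08,-0.064,0.235,0,0,0,0.08,-0.064,0.242,0,0,0,0.08,-0.064,0.242,0,0,0]'
python3 - <<'E'
from bench import r
from h import *
s=r.sense();T=s['tool_pos'];print(T,s['ft_force'])
p=r.snapshot("wrist");cv2.imwrite("pics/w2.png",p["pixels"][:,:,::-1])
print(proj(p,[T,[463.2,15.6,58]]))
E
```

```text
time: 2.65
tool_pos: [463.4, 17.0, 70.1]
tcp_rot: [180.0, 0.0, 157.0]
ft_force: [0.4, -0.3, -0.2]
finger_gap: 0.2
grip_force: 0.0
[463.41464225  16.9639268   70.09482067] [ 0.4257208  -0.33567629 -0.17586009]
[[255.72917403 248.9781195 ]
 [253.27440219 238.91993595]]
```

View pics/w2.png

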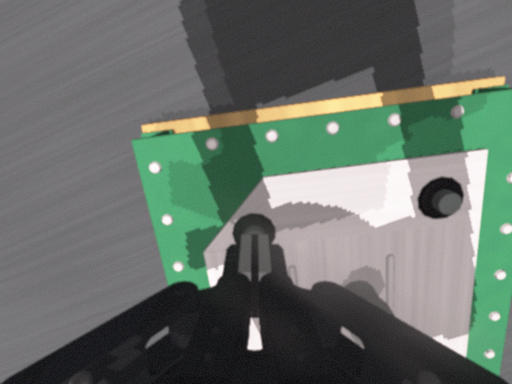

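The fingertips sit over the cut pin at (254,235), so I'll press down gradually.

```bash
python3 -m jog '[0,-0.001,0.006,0,0,0,0,-0.001,0.009,0,0,0,0,-0.001,0.011,0,0,0,0,-0.001,0.013,0,0,0,0,-0.001,0.014,0,0,0,0,-0.001,0.015,0,0,0,0,-0.001,0.015,0,0,0]'
```

```text
time: 3.58
tool_pos: [462.9, 15.2, 54.5]
tcp_rot: [180.0, 0.0, 157.0]
ft_force: [-1.9, -0.4, 4.0]
finger_gap: -0.2
grip_force: 2.0
```

```bash
python3 -m jog '[0,0,0.001,0,0,0,0,0,0.002,0,0,0,0,0,0.002,0,0,0]'
```

```text
time: 3.95
tool_pos: [462.9, 15.2, 52.4]
tcp_rot: [180.0, 0.0, 157.0]
ft_force: [-1.4, 0.1, 3.7]
finger_gap: -0.4
grip_force: 1.8
```

```bash
python3 -m jog '[0,0,0.0005,0,0,0,0,0,0.0005,0,0,0]'
```

```text
time: 4.2
tool_pos: [462.9, 15.2, 51.9]
tcp_rot: [180.0, 0.0, 157.0]
ft_force: [0.1, -1.2, 5.0]
finger_gap: -0.3
grip_force: 2.3
```

```bash
python3 -m jog '[0,0,0.0005,0,0,0,0,0,0.0005,0,0,0]'
```

```text
time: 4.45
tool_pos: [462.9, 15.2, 51.5]
tcp_rot: [-180.0, 0.0, 157.0]
ft_force: [-2.0, -1.1, 6.0]
finger_gap: 0.2
grip_force: 3.1
```

```bash
python3 -m jog '[0,0,0.0004,0,0,0,0,0,0.0004,0,0,0]'
```

```text
time: 4.7
tool_pos: [463.0, 15.2, 51.4]
tcp_rot: [-180.0, 0.0, 157.0]
ft_force: [-4.0, -0.9, 10.7]
finger_gap: 0.3
grip_force: 5.1
```

The force rises to 10.7 N and the z motion stalls at 51.4, so the first pin is home. I'll lift clear of the socket and tin and cross to the opposite pin.

```bash
python3 -m jog '[0,0,-0.02,0,0,0,0,0,-0.06,0,0,0,-0.02,0.017,-0.065,0,0,0,-0.065,0.053,-0.065,0,0,0,-0.11,0.09,-0.065,0,0,0,-0.145,0.12,-0.065,0,0,0,-0.1565,0.13,-0.065,0,0,0,-0.1565,0.13,-0.06,0,0,0]'
python3 -m jog '[0,0,0.02,0,0,0,0,0,0.04,0,0,0,0,0,0.047,0,0,0,0,0,0.047,0,0,0]'
```

```text
time: 5.7
tool_pos: [658.2, 74.1, 109.9]
tcp_rot: [-180.0, -0.0, 157.0]
ft_force: [0.3, -0.6, -0.2]
finger_gap: -0.1
grip_force: 0.0
time: 6.2
tool_pos: [656.6, 73.5, 62.7]
tcp_rot: [-179.9, -0.1, 157.0]
ft_force: [0.1, 0.1, 0.2]
finger_gap: -0.3
grip_force: 0.0
```

```bash
python3 - <<'E'
from bench import r
from h import *
s=r.sense();T=s['tool_pos'];print(T,s['ft_force'])
p=r.snapshot("wrist");cv2.imwrite("pics/w3.png",p["pixels"][:,:,::-1])
E
```

```text
[656.62110969  73.50470829  62.66648688] [0.14692829 0.05199977 0.16587497]
```

View pics/w3.png

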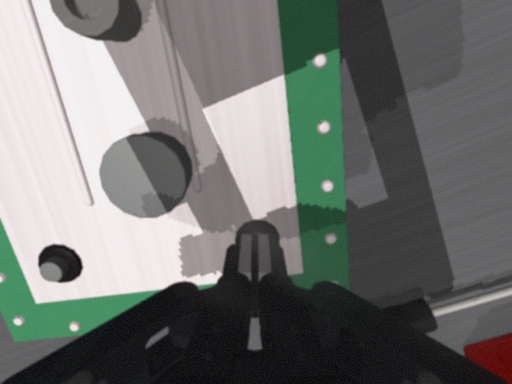

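The tips are over the opposite pin at (257,238), and the tin and socket are undisturbed. Pressing it now.

```bash
python3 -m jog '[0,0,0.002,0,0,0,0,0,0.004,0,0,0,0,0,0.006,0,0,0,0,0,0.007,0,0,0,0,0,0.008,0,0,0,0,0,0.009,0,0,0,0,0,0.01,0,0,0,0,0,0.01,0,0,0]'
```

```text
time: 7.25
tool_pos: [657.7, 73.7, 54.3]
tcp_rot: [180.0, 0.0, 157.0]
ft_force: [-2.9, -0.6, 4.9]
finger_gap: -0.3
grip_force: 2.4
```

```bash
python3 -m jog '[0,0,0.0005,0,0,0,0,0,0.001,0,0,0,0,0,0.001,0,0,0]'
```

```text
time: 7.62
tool_pos: [657.7, 73.7, 53.1]
tcp_rot: [180.0, 0.0, 157.0]
ft_force: [-1.7, 0.1, 4.4]
finger_gap: 0.0
grip_force: 2.5
```

```bash
python3 -m jog '[0,0,0.0005,0,0,0,0,0,0.0012,0,0,0,0,0,0.0012,0,0,0]'
```

```text
time: 8.0
tool_pos: [657.7, 73.7, 51.7]
tcp_rot: [180.0, 0.0, 157.0]
ft_force: [-2.8, 0.2, 3.7]
finger_gap: -0.0
grip_force: 2.2
```

```bash
python3 -m jog '[0,0,0.0005,0,0,0,0,0,0.0005,0,0,0]'
```

```text
time: 8.25
tool_pos: [657.7, 73.7, 51.6]
tcp_rot: [180.0, 0.0, 157.0]
ft_force: [-3.6, -0.0, 6.3]
finger_gap: -0.2
grip_force: 3.4
```

```bash
python3 -m jog '[0,0,0.0004,0,0,0,0,0,0.0004,0,0,0]'
```

```text
time: 8.5
tool_pos: [657.8, 73.7, 51.5]
tcp_rot: [180.0, 0.0, 157.0]
ft_force: [-5.5, -0.4, 9.3]
finger_gap: -0.1
grip_force: 4.7
```

Second pin home (9 N at 51.5). Now the third.

```bash
python3 -m jog '[0,0,-0.015,0,0,0,0,0,-0.045,0,0,0,-0.005,-0.04,-0.05,0,0,0,-0.01,-0.08,-0.05,0,0,0,-0.015,-0.115,-0.05,0,0,0,-0.015,-0.115,-0.04,0,0,0,-0.015,-0.115,-0.013,0,0,0,-0.015,-0.115,-0.012,0,0,0]'
python3 - <<'E'
from bench import r
from h import *
r.snapshot("wrist");p=r.snapshot("wrist");s=r.sense();print(s['tool_pos'],s['ft_force']);cv2.imwrite("pics/w4.png",p["pixels"][:,:,::-1])
E
```

```text
time: 9.5
tool_pos: [624.6, -37.1, 60.2]
tcp_rot: [-179.9, -0.3, 157.0]
ft_force: [0.2, 0.0, 0.5]
finger_gap: 0.1
grip_force: 0.0
[626.42839353 -37.32566656  62.73472324] [ 0.07938366 -0.11315768  0.4716134 ]
```

View pics/w4.png

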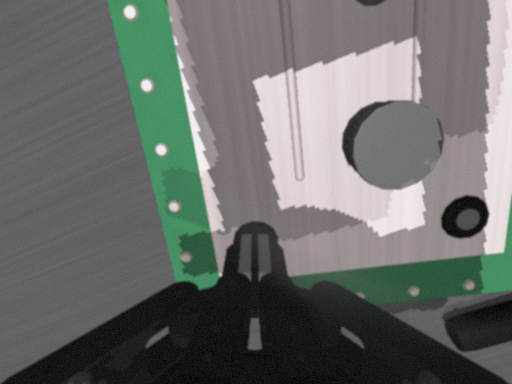

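The tips are over the third pin at (255,240), and the opposite pin at (466,217) shows flush with its flange. Pressing.

```bash
python3 -m jog '[0,0,0.002,0,0,0,0,0,0.004,0,0,0,0,0,0.006,0,0,0,0,0,0.007,0,0,0,0,0,0.008,0,0,0,0,0,0.009,0,0,0,0,0,0.0095,0,0,0,0,0,0.0095,0,0,0]'
```

```text
time: 10.6
tool_pos: [627.0, -38.0, 53.8]
tcp_rot: [180.0, 0.1, 157.0]
ft_force: [-0.4, 0.2, 5.1]
finger_gap: -0.1
grip_force: 2.5
```

```bash
python3 -m jog '[0,0,0.0005,0,0,0,0,0,0.001,0,0,0,0,0,0.001,0,0,0]'
```

```text
time: 10.98
tool_pos: [626.9, -38.0, 52.7]
tcp_rot: [180.0, 0.0, 157.0]
ft_force: [1.6, 1.1, 4.8]
finger_gap: -0.2
grip_force: 2.4
```

```bash
python3 -m jog '[0,0,0.0005,0,0,0,0,0,0.001,0,0,0,0,0,0.001,0,0,0]'
```

```text
time: 11.35
tool_pos: [626.9, -38.0, 51.6]
tcp_rot: [180.0, 0.0, 157.0]
ft_force: [2.1, 1.2, 5.3]
finger_gap: 0.0
grip_force: 2.4
```

```bash
python3 -m jog '[0,0,0.0005,0,0,0,0,0,0.0005,0,0,0]'
```

```text
time: 11.6
tool_pos: [627.0, -38.0, 51.5]
tcp_rot: [180.0, 0.1, 157.0]
ft_force: [-0.5, 1.1, 8.1]
finger_gap: -0.1
grip_force: 4.1
```

```bash
python3 -m jog '[0,0,0.0004,0,0,0,0,0,0.0004,0,0,0]'
```

```text
time: 11.85
tool_pos: [627.0, -38.0, 51.5]
tcp_rot: [180.0, 0.1, 157.0]
ft_force: [-2.2, 2.3, 10.9]
finger_gap: -0.3
grip_force: 5.5
```

Third pin is home. Last one: lift over the bystanders and cross.

```bash
python3 -m jog '[0,0,-0.02,0,0,0,0,0,-0.06,0,0,0,0.02,0.01,-0.065,0,0,0,0.07,0.033,-0.065,0,0,0,0.12,0.057,-0.065,0,0,0,0.165,0.078,-0.065,0,0,0,0.1935,0.0915,-0.065,0,0,0,0.1935,0.0915,-0.06,0,0,0]'
python3 -m jog '[0,0,0.02,0,0,0,0,0,0.04,0,0,0,0,0,0.048,0,0,0,0,0,0.048,0,0,0]'
python3 - <<'E'
from bench import r
from h import *
r.snapshot("wrist");p=r.snapshot("wrist");s=r.sense();print(s['tool_pos'],s['ft_force']);cv2.imwrite("pics/w5.png",p["pixels"][:,:,::-1])
E
```

```text
time: 12.85
tool_pos: [483.1, 123.2, 110.9]
tcp_rot: [180.0, 0.0, 157.1]
ft_force: [0.6, -0.6, 0.4]
finger_gap: 0.2
grip_force: 0.0
time: 13.35
tool_pos: [484.0, 121.3, 62.0]
tcp_rot: [-180.0, -0.1, 156.9]
ft_force: [0.0, -0.7, 0.7]
finger_gap: 0.1
grip_force: 0.0
[484.87535351 121.60641102  63.1287115 ] [-0.18905919 -0.29984323 -0.69690018]
```

View pics/w5.png

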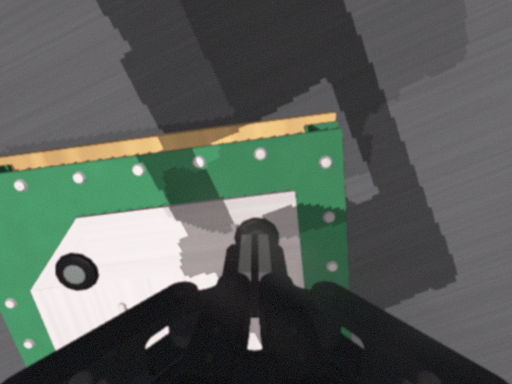

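The tips are over the last pin at (256,236), and the cut pin at (76,271) is flush.

```bash
python3 -m jog '[0,0,0.002,0,0,0,0,0,0.004,0,0,0,0,0,0.006,0,0,0,0,0,0.007,0,0,0,0,0,0.008,0,0,0,0,0,0.009,0,0,0,0,0,0.0095,0,0,0,0,0,0.0095,0,0,0]'
```

```text
time: 14.45
tool_pos: [484.5, 121.9, 53.2]
tcp_rot: [180.0, 0.0, 157.0]
ft_force: [-1.3, -0.0, 4.3]
finger_gap: -0.3
grip_force: 2.5
```

```bash
python3 -m jog '[0,0,0.0005,0,0,0,0,0,0.001,0,0,0,0,0,0.001,0,0,0]'
```

```text
time: 14.82
tool_pos: [484.5, 121.9, 52.1]
tcp_rot: [180.0, 0.0, 157.0]
ft_force: [-0.3, -0.8, 4.7]
finger_gap: -0.1
grip_force: 2.3
```

```bash
python3 -m jog '[0,0,0.0005,0,0,0,0,0,0.0007,0,0,0,0,0,0.0007,0,0,0]'
```

```text
time: 15.2
tool_pos: [484.5, 121.9, 51.5]
tcp_rot: [180.0, 0.0, 157.0]
ft_force: [-1.0, -0.5, 6.3]
finger_gap: 0.1
grip_force: 3.2
```

```bash
python3 -m jog '[0,0,0.0005,0,0,0,0,0,0.0005,0,0,0]'
```

```text
time: 15.45
tool_pos: [484.5, 121.9, 51.4]
tcp_rot: [180.0, 0.0, 157.0]
ft_force: [-2.7, -0.3, 10.6]
finger_gap: -0.1
grip_force: 5.5
```

```bash
python3 -m jog '[0,0,0.0003,0,0,0,0,0,0.0003,0,0,0]'
```

```text
time: 15.7
tool_pos: [484.6, 121.9, 51.4]
tcp_rot: [180.0, 0.0, 157.0]
ft_force: [-4.7, -1.4, 13.4]
finger_gap: -0.1
grip_force: 6.9
```

All four pins are home. I'll retreat over the middle and check.

```bash
python3 -m jog '[0,0,-0.02,0,0,0,0,0,-0.07,0,0,0,0,0,-0.12,0,0,0,0,0,-0.17,0,0,0,-0.03,-0.01,-0.21,0,0,0,-0.07,-0.025,-0.24,0,0,0,-0.1,-0.035,-0.25,0,0,0,-0.1,-0.035,-0.25,0,0,0]'
python3 - <<'E'
from bench import r
from h import *
r.snapshot("wrist");r.snapshot("wrist");p=r.snapshot("wrist");s=r.sense();print(s['tool_pos'],s['ft_force']);cv2.imwrite("pics/w6.png",p["pixels"][:,:,::-1])
d=p["range_z"];R,t,K=cam(p)
for X in [[463,15.6,51.5],[657.8,73.6,51.5],[626.8,-38,51.5],[484.4,121.8,51.5]]:
    u,v=proj(p,X)[0].round().astype(int);z=np.median(d[v-1:v+2,u-1:u+2]);print(u,v,(R.T@(np.linalg.solve(K,[u,v,1])*z-t)).round(1))
E
```

```text
time: 16.7
tool_pos: [563.5, 49.1, 300.2]
tcp_rot: [-180.0, -0.0, 156.8]
ft_force: [-0.5, -0.4, 0.0]
finger_gap: 0.0
grip_force: 0.0
[561.56146632  51.03944968 298.9761555 ] [-0.71843486  0.32996123  0.34285404]
197 93 [463.6  15.6  52.2]
298 212 [657.3  73.8  52.8]
215 222 [626.4 -37.3  52.6]
285 73 [484.4 122.3  52.1]
```

View pics/w6.png

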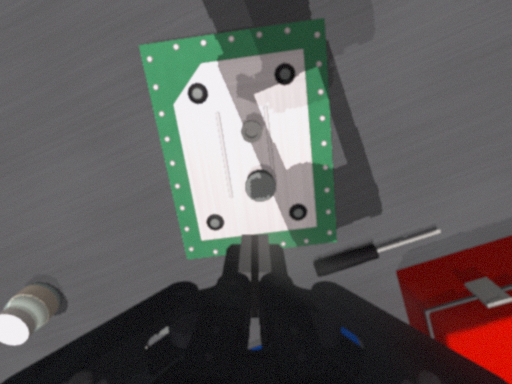

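All four pins show flush at (197,93), (298,212), (215,222) and (285,73), with tops at about 52 mm. The socket (252,128) and tin (260,185) are still standing in place.

```bash
python3 -c "
from bench import r
print(r.hand_in())"
```

```text
the job is handed in; nothing more can be done
None
```

All four pins are pressed fully home in the required order (cut-off corner, opposite, third, last), with at most about 13 N read at the end of each press. The socket and tin are still standing in place, nothing else on the bench was touched, and the job is handed in; no verdict was shown.

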